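# Switch on the compass-coil supply under its sprung guard

## Task

Switch on the coil supply unit on the compass bench: with a fingertip under its front tab lift the hinged guard, push the toggle beneath it over to the far side, towards the guard's hinge, and let the guard drop shut over it. Leave the two iron corrector spheres, the gimbal ring and the compass bowl where they are.

Things in the scene. Friction and masses are not known exactly. Their poses are not given: they have to be found in the camera images.
- supply: Coil supply unit: grey metal box fixed to the bench, 150 mm deep (x) by 240 mm wide (y), flat top panel 70 mm above the bench. Origin at the centre of its underside; x points from its front (the louvred side towards the robot, at x = -75 mm) to its rear, y to the left seen from the front, z up. The guarded switch sits at the front edge of the panel, right of the middle.
- switch_base (a point): Point on the panel right below the toggle's pivot, 30 mm behind the unit's front face. Axes as the unit's. A bushing 21 mm wide and up to 6.5 mm high surrounds the toggle's foot. Else on the panel: ammeter at left (5 mm high), knob at the rear middle (18 mm) and two terminals at the rear right (15 mm).
- toggle_tip (a point): Top end of the steel toggle bat, 28 mm from its pivot (which lies 6 mm above the panel); the bat is 8 mm thick at the foot, 12 mm near the tip. Moves with it: 11 mm in front of switch_base when off, 11 mm behind when on, 32 mm above the panel (34 upright).
- toggle (a joint): Toggle angle, rad: 0 off (bat leaning 0.4 to the front), 0.4 upright, 0.8 on (leaning 0.4 to the rear, towards the guard's hinge). It swings in the unit's x-z plane. Over-centre action: it resists at first with about 1 to 1.5 N at the bat and, once 0.2 past upright, goes to the end by itself.
- guard_tab (a point): Middle of the front end of the guard's finger tab; moves with it. The tab is a flat 2.5 mm lip with a 4 mm rolled end, as wide as the guard (56 mm), standing out 15 mm forwards from the foot of its front wall. Shut, its underside is 10 mm above the panel and its end 47 mm in front of switch_base, so it overhangs the unit's front face by 17 mm, with free space below.
- guard_hinge (a point): Middle of the guard's hinge axis, fixed to the unit: 28 mm behind switch_base, 8 mm above the panel, parallel to the unit's y. The guard is a dark steel sheet hood over the toggle with top, front wall and side cheeks, open below: 56 mm wide, 51 mm clear inside, its top 40 mm above the panel when shut.
- guard (a joint): Guard angle, rad: 0 shut, grows as the front goes up and back about the hinge, stop at 1.5. A light spring and its weight (about 0.5 to 1 N at the tab) always close it: it stays up only while held and falls shut once let go. At 0.7 a finger sloping down to the rear, with the tab resting on its back, can reach the bat.
- sphere_a: Black iron corrector sphere, 86 mm across on a small foot, 94 mm high, standing loose beside the unit, about 210 mm from its middle. Origin at the centre of its underside.
- sphere_b: The second, equal corrector sphere, on the other side of the unit.
- gimbal_ring: Bronze gimbal ring lying flat, 144 mm across, 14 mm high, 7 mm wall, with two short pivots; in front of the unit to one side. Origin at the centre of its underside.
- compass_bowl: Green glass compass bowl with a brass rim, 132 mm across, 63 mm high, standing open side up in front of the unit on the other side from the ring. Origin at the centre of its underside.

How it is judged:
By the outcome, as a careful person would: the job done as asked, in the order asked, and still so for the second after the job is handed in, with the robot touching nothing.
It also fails if it takes over 35 s, if anything falls off the work surface, if the arm or the gripper's body presses on something with over 40 N, if the wrist force passes 120 N, or if a joint passes its speed limit or range.

## Robot

A 6-joint arm with a two-finger parallel gripper is mounted at the origin on the work surface. World frame = base frame: x ahead of the robot, y to its left, z up, the work surface at z = 0. Lengths are in m, angles in rad, forces in N, time in s.
With the tool pointing down it reaches from about 0.3 to 0.75 m from the base axis. Payload 8.5 kg.
Tool frame: the origin (TCP) lies between the finger pads; the fingertips stand 25 mm ahead of it and the grasp point (between the pads) lies 6 mm ahead of it; y points along the fingers, x is the direction in which the jaws open and shut, and the axes are right-handed (so a half turn about y gives the same grasp; the last joint's range is limited). The gripper opens to 88 mm and grips with 3 to 60 N. Pads are 18 mm wide; open, the fingers measure 123 mm over their backs; the gripper's body (75 mm by 187 mm) begins 45 mm behind the grasp point.
Start: joints at [-1.479, 0.381, 1.297, -0, 1.464, -0.215], TCP at [0.166, -0.524, 0.264] pointing down, gripper open.
Joint ranges: [-3.11, 3.11], [-0.89, 2.33], [0.22, 2.48], [-1.42, 4.56], [0.17, 2.85], [-2.88, 2.88]. Speed limits (rad/s): [2.39, 2.39, 3.14, 3.14, 3.14, 3.14].

## Interface

Orientations are given as a 3x3 rotation matrix whose columns are the frame's x, y, z axes.
In Python, from bench import arm gives the robot as it stands.
- The arm moves only by the tool move_arm, never from a script. Its arguments are lists of equal length, an entry for each row: "xyz": the shift along the tool's x, y, z in m, a list of three; "rotation": the turn, a rotation vector about the tool's x, y, z in rad, a list of three. A call has 1 to 20 rows; each row is the pose to reach, as a shift and turn from the pose measured when the call began, along the tool's axes at that moment; what a row does not reach only later rows make up. A row lasts 1/8 s, in which the tool goes at most 62.5 mm and 10.7 degrees, less where a joint would pass 70% of its speed; a pose out of reach is approached as far as the arm can. A call with a gripper value outside its range is refused whole. "claw" is the finger opening in m, from 0 to 0.0881, set as the call begins (left out, the last holds). The fingers move at their own pace and stop on an object; "grip_force" is the grip in N (left out, the last holds). Time passes only in rows, so rows that repeat a pose let the fingers close. It gives the time, the measured TCP pose, the force and the opening at its end, in the units of the state.
- arm.observe(): the state, without advancing time (a new reading comes with each control period).
- arm.get_image(name): name is "scene" or "top" or "wrist"; returns a dict with "pixels" (480x640x3 uint8, red, green, blue), "z_map" (480x640 float32, m along the optical axis (not along the pixel's ray), 0 where there is no reading), "fov_y" (degrees; the focal length in pixels is half the picture's height over the tangent of half this angle, whatever the lens; pixels are square), "cx", "cy" (the principal point, pixels), "world_from_camera" (4x4, takes a point from camera to world coordinates). Camera axes: x right, y down, z forward; pixel columns grow to the right and rows downward; lengths in m; the calibration is good to about 2 mm. A picture is of the moment at which its call begins.
- arm.job_done(): hands the job in, once; it reports no verdict.
The state is a dict: "t": time; "q": joint angles; "qvel": joint speeds; "joint_torque": joint torques, N m; "tcp_pos": TCP position; "tcp_rot": TCP orientation; "contact_force": force on the tool from outside, world axes, zero at the start; "torque": the same for the moment, N m; "finger_gap": finger opening in m.
Only numpy, scipy, OpenCV 4.12 (cv2) and the standard library are available. Lean on these libraries where they do the work, as an engineer would, in place of code of your own. Each camera call takes 0.05 s, during which the arm holds its last target.

## Working session

There is one attempt and no reset: what is moved stays moved. The work goes in short steps, Python scripts to look and compute and a tool call to move; the robot and the scene stay as the last step left them, time stands still between calls to the robot, and variables do not carry over. Pictures are saved under pics/ and viewed, and the job is handed in when it is done.

Besides the shell and the picture viewer there is one more tool, called after ">>>" as name(argument=value, ...), one argument or row to a line, values as JSON. move_arm: Moves the arm, as the interface text tells. Its arguments: {"type":"object","properties":{"xyz":{"type":"array","items":{"type":"array","items":{"type":"number"}}},"rotation":{"type":"array","items":{"type":"array","items":{"type":"number"}}},"claw":{"type":"number"},"grip_force":{"type":"number"}},"required":["xyz","rotation"]}

```bash
mkdir -p pics; ls; python3 - <<'E'
from bench import arm
import cv2,numpy as np
s=arm.observe();print(s['t'],s['tcp_pos'],s['tcp_rot'],s['finger_gap'])
for n in("scene","top"):
    d=arm.get_image(n);cv2.imwrite(f"pics/{n}0.png",d["pixels"][:,:,::-1]);np.savez(f"{n}0.npz",**d)
    print(n,d["fov_y"],d["cx"],d["cy"],d["world_from_camera"])
E
```

```text
pics
0.0 [ 0.1660734  -0.5240782   0.26315157] [[ 3.01935407e-01 -1.31447592e-04  9.53328376e-01]
 [-9.53327375e-01  1.41448448e-03  3.01935285e-01]
 [-1.38815686e-03 -9.99998991e-01  3.01770359e-04]] 0.08809158640268662
scene 44.678713507720865 320.33182949551065 224.43674369052968 [[ 0.54689583  0.6513618  -0.52595889  1.16126954]
 [ 0.83719046 -0.42859531  0.33973254 -0.34583024]
 [-0.00413472 -0.62612607 -0.77971087  0.99679689]
 [ 0.          0.          0.          1.        ]]
top 52.98113965358804 323.54369693499564 246.99705930579637 [[ 0.02114543 -0.99135348  0.12950345  0.43271769]
 [-0.999773   -0.0206287   0.00533028  0.03047891]
 [-0.00261271 -0.12958676 -0.99156464  1.02021649]
 [ 0.          0.          0.          1.        ]]
```

View pics/scene0.png

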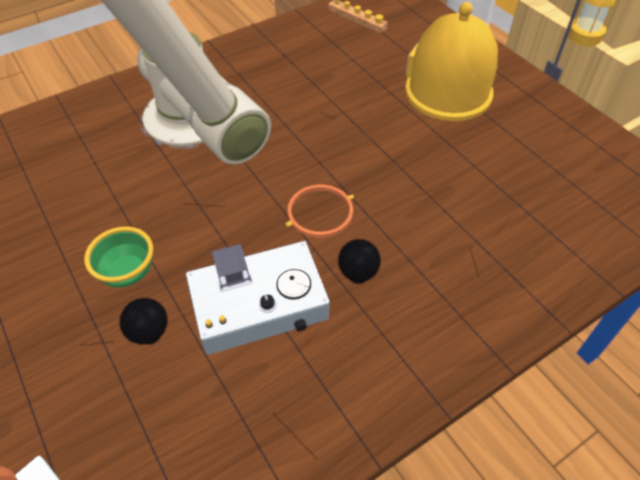

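View pics/top0.png

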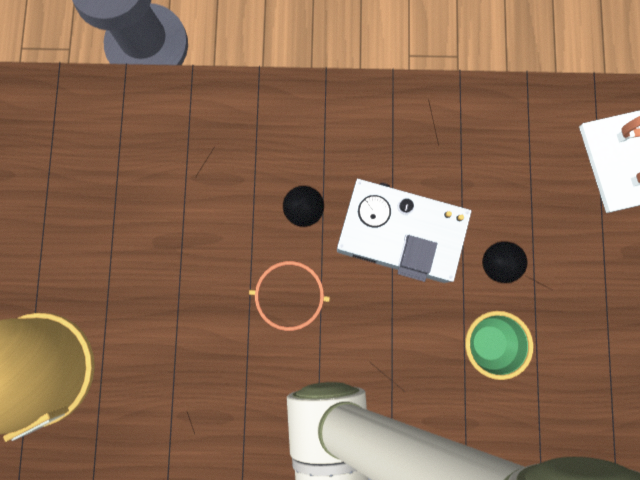

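The scene view shows the box at about (258,295) with the guard at (232,265). The top view shows the panel corners at about (357,180), (470,210), (453,281) and (339,249), with the guard at (418,255). The spheres are at (303,206) and (505,262), the ring at (289,296) and the bowl at (499,345).

```bash
cat > h.py <<'E'
import numpy as np,cv2
def cloud(d):
    z=d["z_map"];f=240/np.tan(np.radians(float(d["fov_y"]))/2)
    v,u=np.mgrid[:480,:640]
    P=np.stack([(u-d["cx"])/f*z,(v-d["cy"])/f*z,z],-1)
    T=d["world_from_camera"];W=P@T[:3,:3].T+T[:3,3];W[z==0]=np.nan
    return W
E
python3 - <<'E'
from h import *
for n in("top","scene"):
    d=dict(np.load(n+"0.npz"));W=cloud(d);
    m=(np.abs(W[...,2]-.07)<.006)&(W[...,0]>.3)&(W[...,0]<.75)&(np.abs(W[...,1]+.1)<.25)
    k,l,st,c=cv2.connectedComponentsWithStats(m.astype(np.uint8));i=1+np.argmax(st[1:,4])
    P=W[l==i]
    r=cv2.minAreaRect((P[:,:2]*1000).astype(np.float32));print(n,r,cv2.boxPoints(r).round(1).tolist(),np.median(P[:,2]))
    # guard
    g=(W[...,2]>.095)&(W[...,2]<.125)&(np.hypot(W[...,0]-r[0][0]/1000,W[...,1]-r[0][1]/1000)<.12)
    G=W[g];rr=cv2.minAreaRect((G[:,:2]*1000).astype(np.float32));print(len(G),rr,G.mean(0),np.percentile(G[:,2],[5,50,95]))
    for zz in((.02,.09),):
        m=(W[...,2]>zz[0])&(W[...,2]<.12)&(W[...,0]>.15)
        k,l,st,c=cv2.connectedComponentsWithStats(m.astype(np.uint8))
        for j in range(1,k):
            if st[j,4]>150: Q=W[l==j];print(c[j].round(),Q.min(0).round(3),Q.max(0).round(3))
E
```

```text
top ((597.4921875, -124.63334655761719), (239.24615478515625, 149.81724548339844), 75.26719665527344) [[494.6000061035156, -221.3000030517578], [639.5, -259.3999938964844], [700.4000244140625, -28.0], [555.5, 10.100000381469727]] 0.07024223904062821
998 ((545.161376953125, -147.23403930664062), (56.568077087402344, 65.4520492553711), 74.79336547851562) [ 0.54317366 -0.14564974  0.10961648] [0.10610926 0.11003313 0.11271954]
[628. 132.] [ 0.797 -0.64   0.02 ] [ 0.85  -0.558  0.12 ]
[404. 231.] [ 0.494 -0.257  0.02 ] [0.702 0.009 0.115]
[303. 205.] [0.602 0.038 0.041] [0.684 0.121 0.098]
[504. 261.] [ 0.495 -0.368  0.04 ] [ 0.578 -0.286  0.098]
[505. 345.] [ 0.309 -0.376  0.02 ] [ 0.438 -0.245  0.069]
[ 56. 371.] [0.186 0.514 0.02 ] [0.408 0.645 0.12 ]
scene ((595.9703979492188, -124.92445373535156), (239.303955078125, 153.5605926513672), 75.17867279052734) [[491.1000061035156, -221.0], [639.5999755859375, -260.20001220703125], [700.7999877929688, -28.899999618530273], [552.4000244140625, 10.399999618530273]] 0.07142563152974174
930 ((543.3204345703125, -147.14015197753906), (56.152984619140625, 65.44934844970703), 74.53852081298828) [ 0.54626131 -0.14813508  0.11041766] [0.10083794 0.11125028 0.11400949]
[627.   8.] [0.285 1.257 0.02 ] [0.359 1.315 0.086]
[584.  39.] [0.373 0.94  0.088] [0.447 1.015 0.12 ]
[557.  60.] [0.373 0.891 0.02 ] [0.425 0.91  0.12 ]
[447.  89.] [0.197 0.506 0.02 ] [0.408 0.687 0.12 ]
[243. 151.] [ 0.196 -0.051  0.06 ] [0.304 0.093 0.12 ]
[119. 254.] [ 0.306 -0.377  0.02 ] [ 0.439 -0.245  0.069]
[359. 260.] [0.604 0.037 0.027] [0.686 0.12  0.099]
[256. 294.] [ 0.495 -0.259  0.02 ] [0.7   0.007 0.116]
[143. 321.] [ 0.502 -0.371  0.03 ] [ 0.58  -0.287  0.099]
```

```bash
cat >> h.py <<'E'
from scipy.spatial.transform import Rotation as R
yaw=np.radians(-14.8)
X=np.array([np.cos(yaw),np.sin(yaw),0]);Y=np.array([-X[1],X[0],0]);Z=np.array([0,0,1.])
C=np.array([.597,-.1247,.0])
B=C-.045*X-.0355*Y+.0705*Z
def pose(x,z,deg,lat=0):
    "x,z (mm, base coords) of the finger tip's top edge; deg slope"
    a=np.radians(deg);ax=np.cos(a)*X-np.sin(a)*Z;n=np.sin(a)*X+np.cos(a)*Z
    p=B+x/1e3*X+z/1e3*Z+lat/1e3*Y-.009*n-.025*ax
    Rm=np.stack([-Y,ax,np.cross(-Y,ax)],1);return p,Rm
def rel(s,x,z,deg,lat=0):
    p,Rm=pose(x,z,deg,lat);R0=s["tcp_rot"]
    return (R0.T@(p-s["tcp_pos"])).round(4).tolist(),R.from_matrix(R0.T@Rm).as_rotvec().round(3).tolist()
def where(s,deg=None):
    R0=s["tcp_rot"];ax=R0[:,1];n=R0[:,2]
    if n[2]<0:n=-n
    p=s["tcp_pos"]+.025*ax+.009*n-B
    return "tip x %.1f lat %.1f z %.1f slope %.1f"%(p@X*1e3,p@Y*1e3,p@Z*1e3,np.degrees(np.arcsin(-ax[2])))+" F_unit "+str(np.array([s["contact_force"]@X,s["contact_force"]@Y,s["contact_force"][2]]).round(2))+" t %.2f"%s["t"]
E
python3 - <<'E'
from bench import arm
from h import *
s=arm.observe();print(where(s),B)
print(rel(s,-110,130,40));print(s['contact_force'],s['torque'])
E
```

```text
tip x -262.0 lat -455.9 z 167.7 slope 89.9 F_unit [ 0.41 -0.18 -0.41] t 0.10 [ 0.54442462 -0.14752717  0.0705    ]
([-0.3169, 0.054, 0.3604], [0.849, 0.528, -0.248])
[ 0.34827466 -0.280289   -0.40680238] [-0.01502424  0.02654607  0.00278839]
```

>>> move_arm(
  xyz=[
    [-0.1,0.0,0.12],
    [-0.2,0.0,0.24],
    [-0.317,0.054,0.36],
    [-0.317,0.054,0.36],
    [-0.317,0.054,0.36],
    [-0.317,0.054,0.36],
    [-0.317,0.054,0.36],
    [-0.317,0.054,0.36],
    [-0.317,0.054,0.36],
    [-0.317,0.054,0.36],
    [-0.317,0.054,0.36],
    [-0.317,0.054,0.36],
  ],
  rotation=[
    [0,0.2,0],
    [0.2,0.528,-0.1],
    [0.849,0.528,-0.248],
    [0.849,0.528,-0.248],
    [0.849,0.528,-0.248],
    [0.849,0.528,-0.248],
    [0.849,0.528,-0.248],
    [0.849,0.528,-0.248],
    [0.849,0.528,-0.248],
    [0.849,0.528,-0.248],
    [0.849,0.528,-0.248],
    [0.849,0.528,-0.248],
  ],
  claw=0,
  grip_force=10,
)

```text
t: 1.6
tcp_pos: [0.4134, -0.1143, 0.2099]
tcp_rot: [[-0.258, 0.741, 0.621], [-0.966, -0.198, -0.165], [0.001, -0.642, 0.767]]
contact_force: [0.1, 0.1, -0.5]
finger_gap: 0.0005
```

```bash
python3 - <<'E'
from bench import arm
from h import *
s=arm.observe();print(where(s),s['q'].round(3),s['finger_gap'])
print(rel(s,-110,130,40))
ims=[arm.get_image(n)["pixels"] for n in("wrist","scene")]
cv2.imwrite("pics/w1.png",ims[0][:,:,::-1]);cv2.imwrite("pics/s1.png",ims[1][:,:,::-1])
E
```

```text
tip x -110.3 lat -1.4 z 130.3 slope 40.0 F_unit [ 0.03  0.13 -0.53] t 1.60 [-0.752  0.068  2.237  1.505  0.37  -0.261] 0.0005092879762958643
([-0.0013, 0.0004, -0.0], [-0.001, -0.001, 0.002])
```

View pics/w1.png

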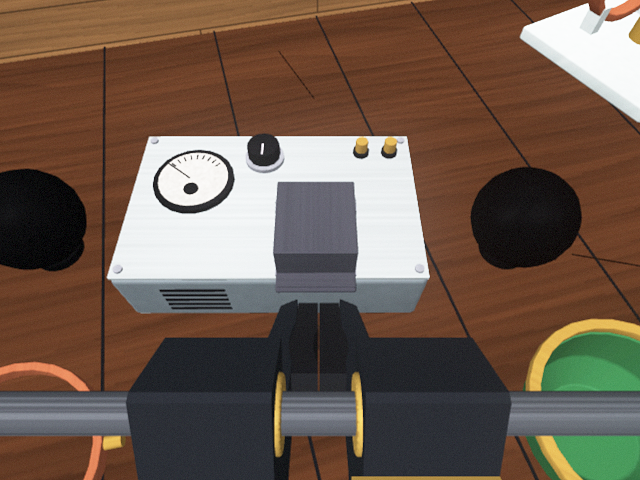

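View pics/s1.png

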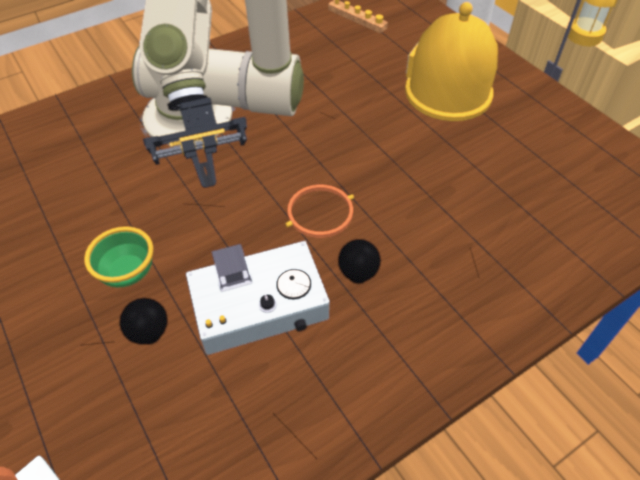

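The wrist view shows the guard at (316,235), its tab edge at (316,283), and the closed fingers centred on it with their tips at (318,305). The scene view shows the gripper clear of everything. Next I'll check the tab position from the wrist depth.

```bash
python3 - <<'E'
from bench import arm
from h import *
d=arm.get_image("wrist");W=cloud(d)
r=W-B
U=np.stack([r@X,r@Y,r@Z],-1)*1e3
for v in (200,230,255,265,272,276,280,284,287,290,294,298): print(v,[U[v,u].round(1).tolist() for u in (290,316,340)])
for v in(260,280):
  row=U[v];m=(row[:,2]>5)&(abs(row[:,1])<45)&(row[:,0]>-60);print(v,row[m][:,1].min(),row[m][:,1].max())
# panel
print([U[v,u].round(1).tolist() for v,u in((250,150),(250,400),(150,200),(275,200),(275,400))])
for v in range(296,318,3): print(v,[U[v,u].round(1).tolist() for u in (295,305,319,330,345)])
E
```

```text
200 [[11.0, 19.7, 38.9], [10.7, 1.3, 39.2], [11.4, -15.7, 38.4]]
230 [[-14.4, 18.9, 38.4], [-14.3, 1.3, 38.2], [-14.6, -14.9, 38.6]]
255 [[-33.7, 18.3, 37.7], [-32.6, 1.3, 35.7], [-32.5, -14.5, 35.5]]
265 [[-32.1, 19.2, 21.8], [-32.5, 1.4, 22.4], [-32.5, -15.1, 22.4]]
272 [[-32.8, 19.7, 13.2], [-32.6, 1.4, 12.7], [-32.8, -15.5, 13.0]]
276 [[-35.5, 19.6, 12.3], [-35.2, 1.4, 11.6], [-35.2, -15.4, 11.6]]
280 [[-39.2, 19.5, 13.4], [-38.4, 1.4, 11.7], [-38.9, -15.3, 12.6]]
284 [[-41.6, 19.5, 11.9], [-41.7, 1.4, 12.0], [-41.1, -15.3, 10.8]]
287 [[-44.7, 19.3, 13.5], [-44.9, 1.4, 13.7], [-44.0, -15.2, 11.9]]
290 [[-46.3, 19.3, 12.0], [-46.5, 1.4, 12.3], [-46.6, -15.1, 12.4]]
294 [[-30.8, 21.9, -25.9], [-30.9, 1.6, -25.8], [-30.5, -17.2, -26.7]]
298 [[-30.6, 22.4, -33.4], [-30.7, 1.6, -33.4], [-30.8, -17.5, -33.2]]
260 -26.098391263917588 28.82042984375285
280 -26.636247007259396 28.57331234502336
[[-5.1, 128.7, -1.6], [-6.3, -62.6, -0.4], [94.9, 103.7, 4.4], [-27.8, 86.7, -0.1], [-27.1, -60.7, -2.1]]
296 [[-30.9, 18.2, -29.2], [-30.4, 10.3, -30.3], [-30.8, -0.8, -29.5], [-31.4, -9.4, -28.4], [-30.6, -21.3, -30.0]]
299 [[-31.0, 18.4, -34.5], [-30.8, 10.4, -35.0], [-30.2, -0.8, -36.4], [-30.3, -9.6, -36.1], [-30.3, -21.7, -36.3]]
302 [[-110.9, 8.6, 131.2], [-31.4, 10.6, -39.4], [-30.5, -0.8, -41.3], [-31.4, -9.7, -39.3], [-111.7, -9.8, 132.8]]
305 [[-113.0, 8.5, 133.2], [-111.8, 4.9, 130.4], [-31.0, -0.8, -46.0], [-111.9, -4.3, 130.7], [-113.5, -9.7, 134.1]]
308 [[-114.8, 8.4, 134.6], [-113.3, 4.9, 131.2], [-30.7, -0.8, -52.7], [-114.0, -4.3, 132.6], [-115.7, -9.5, 136.5]]
311 [[-117.2, 8.2, 137.3], [-115.8, 4.8, 134.1], [-31.0, -0.8, -58.1], [-116.2, -4.2, 134.9], [-117.1, -9.4, 137.1]]
314 [[-119.3, 8.0, 139.6], [-117.4, 4.7, 135.2], [-28.0, -0.8, -71.3], [-117.8, -4.1, 136.0], [-118.6, -9.3, 137.7]]
317 [[-120.5, 8.0, 139.8], [-119.4, 4.7, 137.1], [-30.5, -0.8, -72.0], [-119.6, -4.1, 137.6], [-120.8, -9.1, 140.4]]
```

```bash
python3 - <<'E'
from bench import arm
from h import *
s=arm.observe();print(where(s))
print(rel(s,-75,-4,40,1),rel(s,-36,-4,40,1))
E
```

```text
tip x -110.4 lat -1.0 z 130.2 slope 40.0 F_unit [0.62 0.19 0.36] t 1.75
([-0.002, 0.1133, -0.0801], [-0.001, -0.001, 0.002]) ([-0.0021, 0.1432, -0.055], [-0.001, -0.001, 0.002])
```

>>> move_arm(
  xyz=[
    [-0.002,0.04,-0.027],
    [-0.002,0.08,-0.054],
    [-0.002,0.113,-0.08],
    [-0.002,0.113,-0.08],
    [-0.002,0.113,-0.08],
  ],
  rotation=[
    [0,0,0],
    [0,0,0],
    [0,0,0],
    [0,0,0],
    [0,0,0],
  ],
)

```text
t: 2.38
tcp_pos: [0.4478, -0.1218, 0.0727]
tcp_rot: [[-0.259, 0.737, 0.624], [-0.966, -0.197, -0.168], [-0.001, -0.646, 0.763]]
contact_force: [-0.6, 1.2, -0.0]
finger_gap: 0.0007
```

```bash
python3 - <<'E'
from bench import arm
from h import *
s=arm.observe();print(where(s),s['q'].round(3))
for w in((-36,-4),(-36,1),(-31,26),(-25,38),(-18,49)):print(rel(s,*w,40,1))
cv2.imwrite("pics/s2.png",arm.get_image("scene")["pixels"][100:340,60:400,::-1].repeat(2,0).repeat(2,1))
E
```

```text
tip x -75.1 lat 0.1 z -7.0 slope 40.3 F_unit [-0.88  1.02 -0.03] t 2.38 [-0.682  0.567  2.346  2.612  0.664 -1.419]
([-0.0009, 0.0279, 0.0275], [0.005, -0.003, 0.002])
([-0.0009, 0.0247, 0.0313], [0.005, -0.003, 0.002])
([-0.001, 0.0124, 0.0536], [0.005, -0.003, 0.002])
([-0.001, 0.0092, 0.0667], [0.005, -0.003, 0.002])
([-0.001, 0.0074, 0.0796], [0.005, -0.003, 0.002])
```

View pics/s2.png

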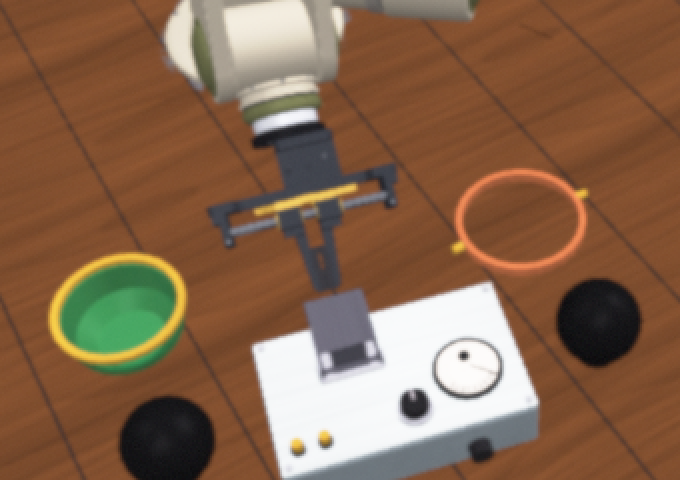

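The fingertips sit at (322,285) in the crop, just in front of the guard tab and centred on it. Going under the tab now.

>>> move_arm(
  xyz=[
    [-0.001,0.014,0.0135],
    [-0.001,0.028,0.0275],
    [-0.001,0.028,0.0275],
    [-0.001,0.0247,0.0313],
    [-0.001,0.021,0.0375],
    [-0.001,0.017,0.045],
    [-0.001,0.0124,0.0536],
  ],
  rotation=[
    [0.005,-0.003,0.002],
    [0.005,-0.003,0.002],
    [0.005,-0.003,0.002],
    [0.005,-0.003,0.002],
    [0.005,-0.003,0.002],
    [0.005,-0.003,0.002],
    [0.005,-0.003,0.002],
  ],
)

```text
t: 3.3
tcp_pos: [0.4901, -0.1322, 0.1066]
tcp_rot: [[-0.256, 0.741, 0.621], [-0.967, -0.197, -0.164], [0.001, -0.642, 0.766]]
contact_force: [0.1, 0.2, -0.7]
finger_gap: 0.0004
```

```bash
python3 - <<'E'
from bench import arm
from h import *
s=arm.observe();print(where(s),s['q'].round(3))
for w in((-31,26),(-25,38),(-18,49),(-10,43)):print(rel(s,*w,40,1))
a=arm.get_image("scene")["pixels"][160:320,140:340,::-1].repeat(2,0).repeat(2,1)
b=arm.get_image("wrist")["pixels"][140:460,120:520,::-1]
cv2.imwrite("pics/s3.png",np.hstack([a,b]))
E
```

```text
tip x -31.5 lat 1.0 z 27.0 slope 40.0 F_unit [-0.    0.2  -0.71] t 3.30 [-0.624  0.467  2.191  2.458  0.447 -1.178]
([-0.0, 0.001, -0.0004], [-0.001, 0.0, 0.001])
([-0.0, -0.0021, 0.0126], [-0.001, 0.0, 0.001])
([0.0, -0.0038, 0.0256], [-0.001, 0.0, 0.001])
([-0.0, 0.0062, 0.0261], [-0.001, 0.0, 0.001])
```

View pics/s3.png

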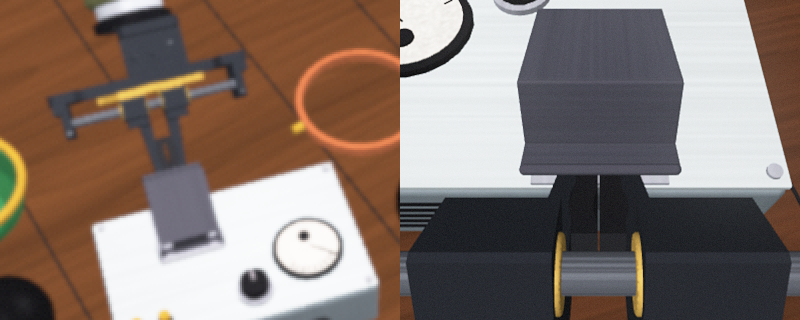

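In the right half, the guard is tilted up with its tab (600,165) resting on the finger backs. Continuing the lift to about 0.7.

>>> move_arm(
  xyz=[
    [0,0.0,0.006],
    [0,-0.002,0.0126],
    [0,-0.003,0.019],
    [0,-0.0038,0.0256],
    [0,-0.0038,0.0256],
  ],
  rotation=[
    [0,0,0],
    [0,0,0],
    [0,0,0],
    [0,0,0],
    [0,0,0],
  ],
)

```text
t: 4.03
tcp_pos: [0.5037, -0.1357, 0.1296]
tcp_rot: [[-0.255, 0.742, 0.619], [-0.967, -0.197, -0.162], [0.002, -0.64, 0.768]]
contact_force: [-0.9, -1.0, -0.5]
finger_gap: 0.0003
```

```bash
python3 - <<'E'
from bench import arm
from h import *
s=arm.observe();print(where(s),s['q'].round(3))
for w in((-12,43),(-8,38),(-4,37.5),(0,37.5),(4,37.5),(8,37.5)):print(rel(s,*w,40,1))
a=arm.get_image("scene")["pixels"][160:320,140:340,::-1].repeat(2,0).repeat(2,1)
d=arm.get_image("wrist")
b=d["pixels"][140:460,120:520,::-1]
cv2.imwrite("pics/s4.png",np.hstack([a,b]))
r=(cloud(d)-B)*1e3
for v in range(120,330,12):
  p=r[v,316];print(v,(p@X).round(1),(p@Z).round(1),end='; ')
E
```

```text
tip x -17.4 lat 1.0 z 50.0 slope 39.8 F_unit [-0.58 -1.2  -0.5 ] t 4.03 [-0.609  0.414  2.13   2.305  0.362 -0.999]
([-0.0, 0.0086, -0.0018], [-0.003, 0.001, 0.001])
([-0.0, 0.0149, -0.0031], [-0.003, 0.001, 0.001])
([-0.0, 0.0183, -0.0009], [-0.003, 0.001, 0.001])
([-0.0, 0.0214, 0.0016], [-0.003, 0.001, 0.001])
([-0.0, 0.0245, 0.0042], [-0.003, 0.001, 0.001])
([-0.0, 0.0275, 0.0068], [-0.003, 0.001, 0.001])
120 221.7 -71.7; 132 204.9 -70.8; 144 117.0 -0.5; 156 106.3 -0.4; 168 97.0 -1.3; 180 87.2 -1.2; 192 77.4 -0.8; 204 29.9 48.0; 216 10.7 65.1; 228 2.4 69.1; 240 -0.6 65.8; 252 -4.3 63.5; 264 -6.8 59.1; 276 -9.8 55.4; 288 -12.7 51.1; 300 -20.1 56.2; 312 -26.2 59.6; 324 -31.0 60.7;
```

View pics/s4.png

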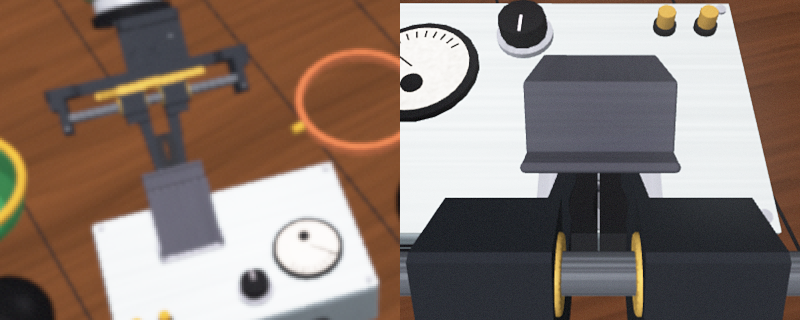

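The guard now stands at about 0.7 on the fingers, with its tab at (600,162). Now forwards to the bat, slowly.

>>> move_arm(
  xyz=[
    [0,0.004,-0.001],
    [0,0.0086,-0.0018],
    [0,0.0118,-0.0028],
    [0,0.015,-0.003],
    [0,0.015,-0.003],
  ],
  rotation=[
    [0,0,0],
    [0,0,0],
    [0,0,0],
    [0,0,0],
    [0,0,0],
  ],
)

```text
t: 4.75
tcp_pos: [0.5127, -0.1381, 0.117]
tcp_rot: [[-0.256, 0.742, 0.62], [-0.967, -0.197, -0.163], [0.001, -0.641, 0.767]]
contact_force: [0.1, -0.3, -0.8]
finger_gap: 0.0007
```

```bash
python3 - <<'E'
from bench import arm
from h import *
s=arm.observe();print(where(s),s['q'].round(3))
for w in((-4,37.5),(0,37.5),(4,37.5),(8,37.5)):print(rel(s,*w,40,1))
E
```

```text
tip x -8.1 lat 1.0 z 37.3 slope 39.9 F_unit [ 0.12 -0.24 -0.83] t 4.75 [-0.599  0.456  2.117  2.374  0.377 -1.063]
([0.0, 0.003, 0.0028], [-0.002, 0.001, 0.001])
([0.0, 0.0061, 0.0054], [-0.002, 0.001, 0.001])
([0.0, 0.0091, 0.0079], [-0.002, 0.001, 0.001])
([0.0, 0.0122, 0.0105], [-0.002, 0.001, 0.001])
```

>>> move_arm(
  xyz=[
    [0,0.0015,0.0014],
    [0,0.003,0.0028],
    [0,0.0045,0.004],
    [0,0.006,0.0054],
    [0,0.006,0.0054],
  ],
  rotation=[
    [0,0,0],
    [0,0,0],
    [0,0,0],
    [0,0,0],
    [0,0,0],
  ],
)

```text
t: 5.38
tcp_pos: [0.5218, -0.1405, 0.1192]
tcp_rot: [[-0.255, 0.745, 0.616], [-0.967, -0.197, -0.161], [0.002, -0.637, 0.771]]
contact_force: [-2.3, 1.0, 10.8]
finger_gap: 0.0007
```

```bash
python3 - <<'E'
from bench import arm
from h import *
s=arm.observe();print(where(s),s['q'].round(3))
for w in((0,37.5),(4,37.5),(8,37.5),(10,37.5),(-18,49),(-18,53)):print(rel(s,*w,40,1))
for n in("wrist","top"):
  cv2.imwrite(f"pics/{n}5.png",arm.get_image(n)["pixels"][:,:,::-1])
E
python3 -c "
import cv2;import numpy as np
a=cv2.imread('pics/wrist5.png')[140:460,120:520];b=cv2.resize(cv2.imread('pics/top5.png')[180:300,340:490],(400,320));cv2.imwrite('pics/s5.png',np.hstack([a,b]))"
```

```text
tip x 1.3 lat 1.0 z 39.8 slope 39.5 F_unit [-2.51  0.33 10.76] t 5.38 [-0.591  0.46   2.093  2.359  0.364 -1.04 ]
([0.0, 0.0003, -0.0024], [-0.008, 0.002, 0.001])
([0.0, 0.0034, 0.0001], [-0.008, 0.002, 0.001])
([0.0, 0.0065, 0.0027], [-0.008, 0.002, 0.001])
([0.0, 0.0081, 0.004], [-0.008, 0.002, 0.001])
([0.0, -0.0209, -0.005], [-0.008, 0.002, 0.001])
([0.0, -0.0234, -0.0019], [-0.008, 0.002, 0.001])
```

View pics/s5.png

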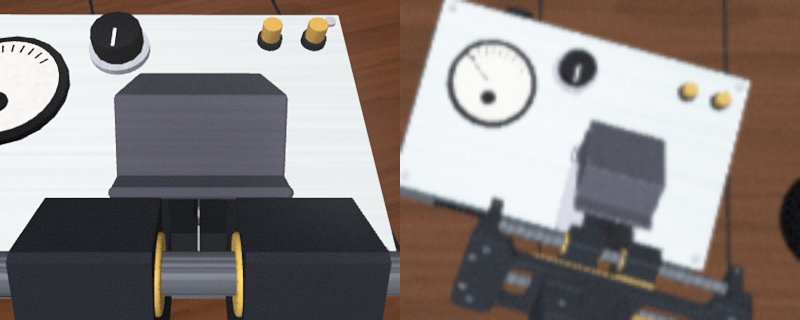

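The last push met 10.8 N mainly vertical, so the sloped end face is jamming down on the bat's top corner. I'll back off and come in lower, so that the finger's top edge meets the bat's front face below its tip.

>>> move_arm(
  xyz=[
    [0,-0.01,-0.001],
    [0,-0.022,-0.002],
    [0,-0.0225,-0.002],
  ],
  rotation=[
    [-0.008,0.002,0.001],
    [-0.008,0.002,0.001],
    [-0.008,0.002,0.001],
  ],
)

```text
t: 5.85
tcp_pos: [0.5033, -0.1355, 0.1325]
tcp_rot: [[-0.256, 0.741, 0.621], [-0.967, -0.196, -0.165], [-0.0, -0.642, 0.766]]
contact_force: [-0.1, 0.6, -0.3]
finger_gap: 0.0007
```

```bash
python3 - <<'E'
from bench import arm
from h import *
s=arm.observe();print(where(s),s['q'].round(3))
for w in((-25,45),(-25,36),(-25,26)):print(rel(s,*w,40,1))
E
```

```text
tip x -17.9 lat 1.1 z 52.8 slope 40.0 F_unit [-0.24  0.52 -0.26] t 5.85 [-0.609  0.406  2.126  2.27   0.352 -0.962]
([0.0001, -0.0004, -0.0105], [-0.0, -0.0, -0.0])
([0.0001, 0.0053, -0.0174], [-0.0, -0.0, -0.0])
([0.0001, 0.0118, -0.0251], [-0.0, -0.0, -0.0])
```

>>> move_arm(
  xyz=[
    [0,0,-0.0105],
    [0,0.0025,-0.014],
    [0,0.0053,-0.0174],
    [0,0.0085,-0.021],
    [0,0.0118,-0.0251],
    [0,0.0118,-0.0251],
  ],
  rotation=[
    [0,0,0],
    [0,0,0],
    [0,0,0],
    [0,0,0],
    [0,0,0],
    [0,0,0],
  ],
)

```text
t: 6.6
tcp_pos: [0.4964, -0.1337, 0.1051]
tcp_rot: [[-0.256, 0.74, 0.622], [-0.967, -0.195, -0.165], [-0.001, -0.643, 0.766]]
contact_force: [0.5, -0.6, -0.5]
finger_gap: 0.0003
```

```bash
python3 - <<'E'
from bench import arm
from h import *
s=arm.observe();print(where(s),s['q'].round(3))
for w in((-20,25),(-16,25),(-12,25),(-8,25),(-4,25),(0,25),(2,25)):print(rel(s,*w,40,1))
cv2.imwrite("pics/s6.png",arm.get_image("wrist")["pixels"][140:460,120:520,::-1])
E
```

```text
tip x -25.0 lat 1.1 z 25.5 slope 40.0 F_unit [ 0.66 -0.41 -0.54] t 6.60 [-0.617  0.475  2.174  2.454  0.438 -1.167]
([0.0001, 0.0041, 0.0029], [0.0, -0.001, -0.0])
([0.0001, 0.0072, 0.0054], [0.0, -0.001, -0.0])
([0.0001, 0.0102, 0.008], [0.0, -0.001, -0.0])
([0.0001, 0.0133, 0.0106], [0.0, -0.001, -0.0])
([0.0001, 0.0164, 0.0131], [0.0, -0.001, -0.0])
([0.0001, 0.0194, 0.0157], [0.0, -0.001, -0.0])
([0.0001, 0.021, 0.017], [0.0, -0.001, -0.0])
```

View pics/s6.png

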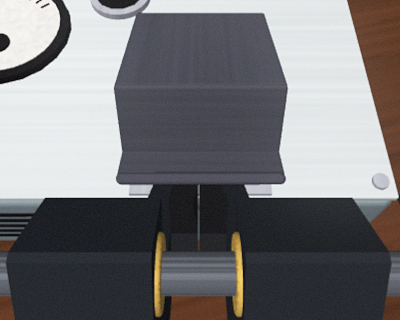

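The guard (200,95) still rests on the fingers with its tab at (200,170). Now the push at the lower height, first up to around the contact.

>>> move_arm(
  xyz=[
    [0,0.0041,0.0029],
    [0,0.0072,0.0054],
    [0,0.0087,0.0067],
    [0,0.0102,0.008],
    [0,0.0102,0.008],
  ],
  rotation=[
    [0,0,0],
    [0,0,0],
    [0,0,0],
    [0,0,0],
    [0,0,0],
  ],
)

```text
t: 7.28
tcp_pos: [0.5092, -0.1371, 0.105]
tcp_rot: [[-0.255, 0.741, 0.621], [-0.967, -0.195, -0.165], [-0.001, -0.643, 0.766]]
contact_force: [0.8, -0.1, -0.6]
finger_gap: 0.0006
```

```bash
python3 - <<'E'
from bench import arm
from h import *
s=arm.observe();print(where(s),s['q'].round(3))
for w in((-8,25),(-4,25),(0,25),(2,25),(4,25)):print(rel(s,*w,40,1))
E
```

```text
tip x -11.8 lat 1.1 z 25.4 slope 40.0 F_unit [ 0.82  0.11 -0.63] t 7.28 [-0.603  0.485  2.138  2.441  0.414 -1.139]
([0.0001, 0.0031, 0.0022], [-0.0, -0.0, -0.0])
([0.0001, 0.0062, 0.0047], [-0.0, -0.0, -0.0])
([0.0001, 0.0093, 0.0073], [-0.0, -0.0, -0.0])
([0.0001, 0.0108, 0.0086], [-0.0, -0.0, -0.0])
([0.0001, 0.0123, 0.0099], [-0.0, -0.0, -0.0])
```

>>> move_arm(
  xyz=[
    [0,0.0015,0.0011],
    [0,0.0031,0.0022],
    [0,0.0046,0.0035],
    [0,0.0046,0.0035],
  ],
  rotation=[
    [0,0,0],
    [0,0,0],
    [0,0,0],
    [0,0,0],
  ],
)

```text
t: 7.78
tcp_pos: [0.5149, -0.1386, 0.1048]
tcp_rot: [[-0.255, 0.741, 0.621], [-0.967, -0.195, -0.164], [-0.001, -0.642, 0.766]]
contact_force: [0.1, 0.1, -1.4]
finger_gap: 0.0003
```

```bash
python3 - <<'E'
from bench import arm
from h import *
s=arm.observe();print(where(s))
for w in((-4,25),(0,25),(2,25),(4,25)):print(rel(s,*w,40,1))
E
```

```text
tip x -5.9 lat 1.1 z 25.1 slope 40.0 F_unit [ 0.04  0.14 -1.39] t 7.78
([0.0001, 0.0015, 0.0011], [-0.0, -0.0, -0.0])
([0.0001, 0.0046, 0.0037], [-0.0, -0.0, -0.0])
([0.0001, 0.0061, 0.005], [-0.0, -0.0, -0.0])
([0.0001, 0.0076, 0.0063], [-0.0, -0.0, -0.0])
```

>>> move_arm(
  xyz=[
    [0,0.0015,0.0011],
    [0,0.003,0.0024],
    [0,0.0046,0.0037],
    [0,0.0054,0.0044],
    [0,0.0054,0.0044],
  ],
  rotation=[
    [0,0,0],
    [0,0,0],
    [0,0,0],
    [0,0,0],
    [0,0,0],
  ],
)

```text
t: 8.4
tcp_pos: [0.5218, -0.1404, 0.1047]
tcp_rot: [[-0.255, 0.741, 0.621], [-0.967, -0.195, -0.164], [-0.001, -0.642, 0.766]]
contact_force: [0.6, 0.3, -0.8]
finger_gap: 0.0005
```

```bash
python3 - <<'E'
from bench import arm
from h import *
s=arm.observe();print(where(s))
for w in((2,25),(4,25),(6,25),(8,25)):print(rel(s,*w,40,1))
cv2.imwrite("pics/w7.png",arm.get_image("wrist")["pixels"][:,:,::-1])
cv2.imwrite("pics/t7.png",cv2.resize(arm.get_image("top")["pixels"][180:300,340:490,::-1],(750,600)))
E
```

```text
tip x 1.2 lat 1.1 z 25.0 slope 40.0 F_unit [ 0.49  0.48 -0.82] t 8.40
([0.0001, 0.0006, 0.0005], [-0.001, -0.0, -0.0])
([0.0001, 0.0022, 0.0018], [-0.001, -0.0, -0.0])
([0.0001, 0.0037, 0.0031], [-0.001, -0.0, -0.0])
([0.0001, 0.0052, 0.0043], [-0.001, -0.0, -0.0])
```

View pics/t7.png

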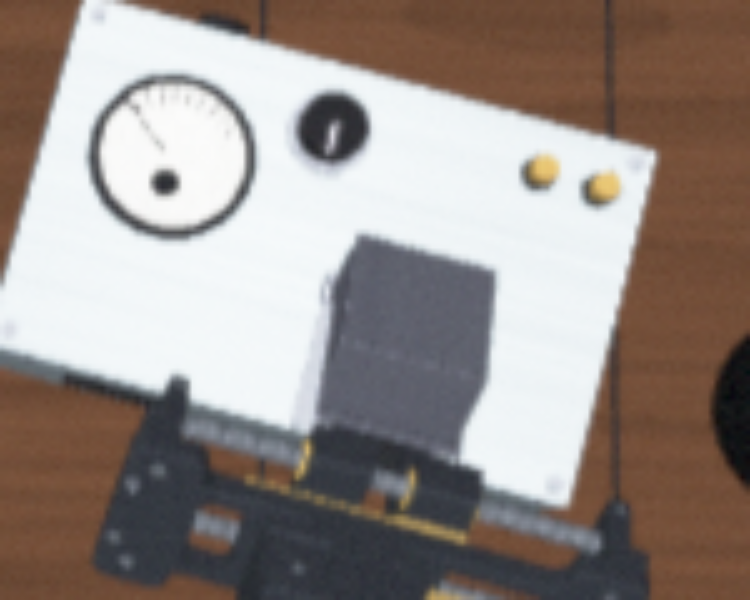

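The guard stays up on the fingers, with its top at (420,310). There was no jam this time, so I'll feel for the on-stop.

>>> move_arm(
  xyz=[
    [0,0.0011,0.0009],
    [0,0.0022,0.0018],
    [0,0.0022,0.0018],
  ],
  rotation=[
    [0,0,0],
    [0,0,0],
    [0,0,0],
  ],
)

```text
t: 8.88
tcp_pos: [0.5235, -0.1408, 0.1042]
tcp_rot: [[-0.256, 0.74, 0.623], [-0.967, -0.195, -0.165], [-0.001, -0.644, 0.765]]
contact_force: [-7.7, 0.8, 2.7]
finger_gap: 0.0007
```

```bash
python3 - <<'E'
from bench import arm
from h import *
s=arm.observe();print(where(s))
for w in((4,25),(6,25),(8,25)):print(rel(s,*w,40,1))
E
```

```text
tip x 3.0 lat 1.2 z 24.5 slope 40.1 F_unit [-7.68 -1.21  2.71] t 8.88
([0.0002, 0.0005, 0.001], [0.002, -0.001, -0.0])
([0.0002, 0.002, 0.0023], [0.002, -0.001, -0.0])
([0.0002, 0.0035, 0.0036], [0.002, -0.001, -0.0])
```

The stop was felt at tip x of about 3 mm, 7.7 N horizontal, where the bat's on-position should be. The finger now goes back the same way, lowers the guard and leaves from below the tab.

```bash
python3 - <<'E'
from bench import arm
from h import *
s=arm.observe()
for w in((-8,25),(-16,25.5),(-26,26),(-33,14),(-37,0),(-37,-8),(-55,-8),(-85,-8)):print(rel(s,*w,40,1))
E
```

```text
([0.0002, -0.0087, -0.0067], [0.002, -0.001, -0.0])
([0.0002, -0.0152, -0.0115], [0.002, -0.001, -0.0])
([0.0002, -0.0231, -0.0176], [0.002, -0.001, -0.0])
([0.0002, -0.0208, -0.0313], [0.002, -0.001, -0.0])
([0.0002, -0.0148, -0.0445], [0.002, -0.001, -0.0])
([0.0002, -0.0096, -0.0507], [0.002, -0.001, -0.0])
([0.0002, -0.0234, -0.0623], [0.002, -0.001, -0.0])
([0.0003, -0.0464, -0.0816], [0.002, -0.001, -0.0])
```

>>> move_arm(
  xyz=[
    [0,-0.0087,-0.0067],
    [0,-0.0152,-0.0115],
    [0,-0.0231,-0.0176],
    [0,-0.0231,-0.0176],
    [0,-0.022,-0.0245],
    [0,-0.0208,-0.0313],
    [0,-0.0178,-0.038],
    [0,-0.0148,-0.0445],
    [0,-0.0096,-0.0507],
    [0,-0.0096,-0.0507],
    [0,-0.0234,-0.0623],
    [0,-0.0464,-0.0816],
    [0,-0.0464,-0.0816],
  ],
  rotation=[
    [0,0,0],
    [0,0,0],
    [0,0,0],
    [0,0,0],
    [0,0,0],
    [0,0,0],
    [0,0,0],
    [0,0,0],
    [0,0,0],
    [0,0,0],
    [0,0,0],
    [0,0,0],
    [0,0,0],
  ],
)

```text
t: 10.5
tcp_pos: [0.4375, -0.1179, 0.0715]
tcp_rot: [[-0.257, 0.738, 0.624], [-0.966, -0.195, -0.167], [-0.002, -0.646, 0.764]]
contact_force: [-0.5, -0.3, -0.7]
finger_gap: 0.0006
```

```bash
python3 - <<'E'
from bench import arm
from h import *
s=arm.observe();print(where(s))
print(rel(s,-110,100,40,1))
E
```

```text
tip x -86.1 lat 1.3 z -8.2 slope 40.2 F_unit [-0.45 -0.39 -0.72] t 10.50
([0.0002, -0.0881, 0.0671], [0.004, -0.002, -0.0])
```

>>> move_arm(
  xyz=[
    [0,-0.044,0.033],
    [0,-0.088,0.067],
    [0,-0.088,0.067],
    [0,-0.088,0.067],
  ],
  rotation=[
    [0,0,0],
    [0,0,0],
    [0,0,0],
    [0,0,0],
  ],
)

```text
t: 11.0
tcp_pos: [0.4151, -0.1126, 0.182]
tcp_rot: [[-0.257, 0.741, 0.62], [-0.966, -0.198, -0.163], [0.002, -0.641, 0.768]]
contact_force: [0.3, 0.6, 0.0]
finger_gap: 0.0007
```

```bash
python3 - <<'E'
from bench import arm
from h import *
s=arm.observe();print(where(s),np.abs(s['qvel']).max())
d=arm.get_image("wrist");cv2.imwrite("pics/w8.png",d["pixels"][:,:,::-1])
r=(cloud(d)-B)*1e3
for v in range(180,300,8):
  p=r[v,316];print(v,(p@X).round(1),(p@Z).round(1),end='; ')
d=arm.get_image("top");W=cloud(d);cv2.imwrite("pics/t8.png",d["pixels"][:,:,::-1])
m=(W[...,2]>.02)&(W[...,2]<.12)&(W[...,0]>.15)
k,l,st,c=cv2.connectedComponentsWithStats(m.astype(np.uint8))
for j in range(1,k):
    if st[j,4]>150: Q=W[l==j];print(c[j].round(),Q.min(0).round(3),Q.max(0).round(3))
E
```

```text
tip x -109.0 lat 0.7 z 102.4 slope 39.9 F_unit [0.11 0.69 0.05] t 11.00 0.15989912414611956
180 6.7 39.0; 188 1.1 37.8; 196 -6.9 39.6; 204 -12.3 38.3; 212 -19.1 39.0; 220 -25.5 39.6; 228 -31.8 40.1; 236 -32.8 33.2; 244 -33.0 24.5; 252 -32.8 14.7; 260 -36.9 11.5; 268 -43.4 12.6; 276 -31.0 -20.8; 284 -30.5 -34.2; 292 -30.7 -47.1; [628. 131.] [ 0.797 -0.636  0.02 ] [ 0.856 -0.558  0.12 ]
[404. 231.] [ 0.494 -0.257  0.02 ] [0.702 0.009 0.114]
[303. 205.] [0.602 0.038 0.042] [0.683 0.12  0.098]
[504. 261.] [ 0.495 -0.369  0.04 ] [ 0.578 -0.286  0.097]
[504. 346.] [ 0.309 -0.376  0.02 ] [ 0.438 -0.245  0.068]
[ 56. 371.] [0.185 0.513 0.02 ] [0.408 0.645 0.12 ]
```

View pics/w8.png

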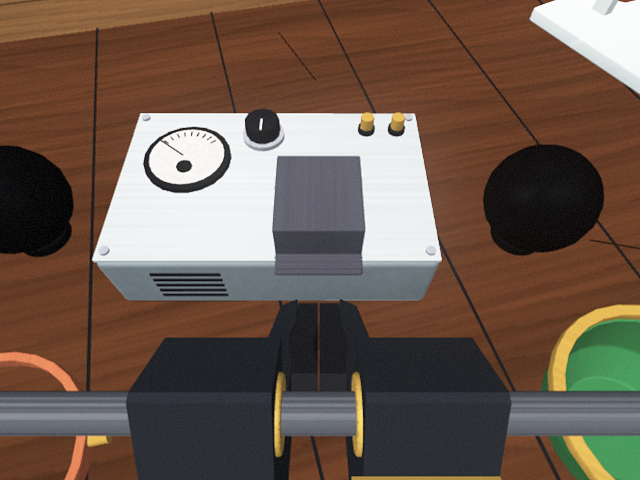

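View pics/t8.png

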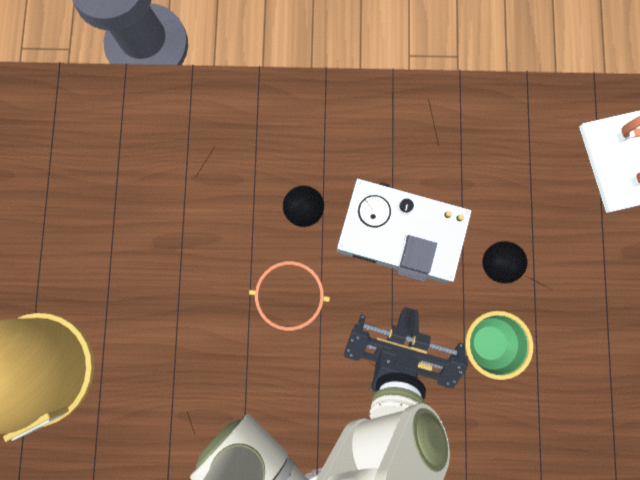

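The wrist view shows the guard shut, with its top at (319,190) and its tab at (319,263). The top view shows the spheres, ring and bowl at the same pixels as at the start, and the gripper at (405,345) is clear of everything. Handing in.

```bash
python3 - <<'E'
from bench import arm
print(arm.job_done())
E
```

```text
the job is handed in; nothing more can be done
None
```

I lifted the guard with the closed fingertips under its tab, pushed the toggle over to the hinge side and lowered the guard until it was shut. I then backed the gripper clear. The job was handed in at about 11 s of the 35 s allowed.

- **First push:** it jammed on top of the bat with about 11 N, mostly vertical. I backed off and pushed again about 15 mm lower.
- **Toggle:** the second push ran freely and ended against a firm stop (7.7 N), 3 mm behind `switch_base`. That is within about 1 mm of where I calculated the bat's front face would be when on. I never saw the toggle itself, because the guard and fingers hid it. I also could not tell its 1 to 1.5 N resistance or its snap from the force noise of about 1 N. That it is on is inferred from the stop position.
- **Guard:** it is shut. Its measured top is 38–40 mm and its tab 12 mm above the panel, the same as before I started. The finger carried it most of the way down rather than dropping it from full height.
- **Other objects:** both spheres and the bowl measured within about 1–2 mm of their starting positions. The ring looked unmoved in the top picture, but I did not measure it.

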